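# Load an offcut into the drilling jig

## Task

Load the wooden block into the drilling jig: slide it along the lane until it is up against the end stop, then slide it sideways into the nest under the plate that carries the steel drill bush (not the plain plate), until it sits fully home against both the end stop and that nest's side wall. Keep the block flat on the board all the way, do not lift it, and leave the loose nut, bolt and cork block where they lie.

Things in the scene. Friction and masses are not known exactly. Their poses are not given: they have to be found in the camera images.
- jig: Drilling jig, fixed to the bench (place and yaw vary): plywood board, x -125 to 92, y -114 to 114 mm, upper face at z = 27 mm, with wooden walls forming a T: a lane along +x, at its end a nest to the left (+y) and one to the right. Origin on the bench top; +x is the feed direction along the lane, z up. Heights here and below are over the bench top; mm in the jig's frame.
- lane (a point): Middle of the lane's mouth, on the board (jig x = -110, y = 0, z = 27 mm; axes as the jig's). The lane is open above and runs from here to x = -20, between two wooden rails with inner faces at y = -31.5 and 31.5 (63 mm apart), 14 mm thick, tops at z = 52 mm.
- stop (a point): Foot of the end stop's face, on the middle line (jig x = 78, y = 0, z = 27 mm; axes as the jig's). The nests reach 98 mm from this wall back to their back walls at x = -20 (tops z = 52), and out to side walls with inner faces at |y| = 100. End stop and side walls: tops at z = 66. Nests are open above from x = -20 to 42, so a tool can enter there and push the block's flank.
- wood_block: Sawn wooden block, 55 (its x) x 90 (its y) x 35 mm (z), 0.06 to 0.13 kg, loose. Origin at the centre of its underside. At the start it lies flat on the board in the mouth of the lane, its long y axis nearly along the jig's +x, its centre 56 to 76 mm before the jig's origin, so that its tail ends close to the rails' front ends (x = -121 to -101 mm). It slides easily: under 2 N.
- bush_plate: Aluminium plate, 50 x 72 x 10 mm, fixed over one of the two nests, with a round steel drill bush (a ring, 30 mm across, 13 mm high) standing on it near its front edge. Origin at the centre of its underside, axes as the jig's; in the jig's frame it is at x = 67, z = 66 mm and y = +72.5 or -72.5 mm: which side varies. It overhangs the nest from x = 42 mm on; top with bush z = 89 mm.
- plain_plate: The same aluminium plate without bush, fixed over the other nest, on the other side. Origin at the centre of its underside.
- nest (a point): Where the block's origin belongs: the point on the board below the bush plate (jig frame x = 33, y = +72.5 or -72.5, z = 27 mm) at which the block touches both end stop and side wall. Axes as the jig's.
- nut: Loose steel hex nut, 24 x 27 x 13 mm, lying on the board's front left corner, outside the left rail. Leave it.
- bolt: Loose steel bolt, 65 mm long, lying on the board's front right corner, outside the right rail. Leave it.
- cork_block: Loose brown cork sanding block, 65 x 110 x 23 mm, on the bench to the right of the jig. Leave it.

How it is judged:
On the way:
1. the block has been slid along the lane up to the end stop (within 8 mm) (x of wood_block in the frame of jig above 0.025 m and z of wood_block in the frame of jig below 0.033 m).
At the end, for the whole second after the job is handed in: The block lies flat and at rest on the board in the nest under the bush plate, within 5 mm of touching the end stop and within 5 mm of touching the side wall, square to them within 0.08 rad (x of wood_block in the frame of nest between -0.005 and 0.005 m and y of wood_block in the frame of nest between -0.005 and 0.005 m and z of wood_block in the frame of nest below 0.004 m and angle between the y axis of wood_block and the x axis of nest, either way round below 0.08 rad and angle between wood_block's own z axis and vertical below 0.06 rad and linear speed of wood_block below 0.01 m/s).
It fails at once if the block is lifted more than 12 mm off the board, or tipped by more than 0.3 rad (z of wood_block in the frame of jig above 0.039 m or angle between wood_block's own z axis and vertical above 0.3 rad).
It fails at once if the loose nut, bolt or cork block is moved by more than 15 mm (distance of any of nut, bolt, cork_block from where it was at the start of the episode above 0.015 m).
It also fails if it takes over 40 s, if anything falls off the work surface, if the arm or the gripper's body presses on something with over 40 N, if the wrist force passes 120 N, or if a joint passes its speed limit or range.

## Robot

A 6-joint arm with a two-finger parallel gripper is mounted at the origin on a cart in front of the work surface, level with it; the furniture and walls round the work are solid. World frame = base frame: x ahead of the robot, y to its left, z up, the work surface at z = 0. Lengths are in m, angles in rad, forces in N, time in s.
With the tool pointing down it reaches from about 0.375 to 0.9 m from the base axis. Payload 3.1 kg.
Tool frame: the origin (TCP) lies on the centre line of the jaws, within the pads' length; the fingertips stand robot.tip_reach ahead of it and the grasp point (between the pads) lies 8 mm behind it (robot.tip_reach is the distance from the TCP to the fingertips, in m); z points along the fingers, y is the line along which they close (so a half turn about z gives the same grasp; the last joint's range is limited). The gripper opens to 87 mm and grips with 3 to 60 N. Pads are 19 mm wide; open, the fingers measure 117 mm over their backs; the gripper's body (75 mm by 190 mm) begins 51 mm behind the grasp point.
Start: joints at [-1.331, 0.527, 1.433, -0, 1.181, -0.178], TCP at [0.254, -0.571, 0.197] pointing down, gripper open.
Joint ranges: [-3.08, 3.08], [-0.75, 2.2], [0.22, 2.44], [-1.43, 4.57], [0, 2.65], [-2.85, 2.85]. Speed limits (rad/s): [2.79, 2.79, 3.14, 3.14, 3.14, 3.14].

## Interface

Orientations are given as a unit quaternion [x, y, z, w].
In Python, from rig import robot gives the robot as it stands.
- The arm moves only by the tool jog_arm, never from a script. Its argument "motion" is one flat list of numbers, 7 for each row, row after row: the shift along the tool's x, y, z scaled (see below), then the turn, a rotation vector about the tool's x, y, z scaled (see below), then the gripper's target within -1 to 1 (shut at 1, half-way at 0, fully open at -1). In form: [x, y, z, rx, ry, rz, hand, x, y, z, rx, ry, rz, hand, ...]. A call has 1 to 12 rows; each row shifts and turns the commanded pose from where the row before left it, along the tool's axes as they then stand; what a row does not reach is not made up. The controller multiplies each number of a shift by 4 cm and each number of a turn by 4 degrees. A row lasts 1/8 s, in which the tool goes at most 62.5 mm and 10.7 degrees, less where a joint would pass 70% of its speed; a pose out of reach is approached as far as the arm can. A call with a number of a shift or a turn outside -1 to 1 is refused whole. A call with a gripper value outside its range is refused whole. The fingers move at their own pace and stop on an object; "grip_force" is the grip in N (left out, the last holds). Time passes only in rows, so rows that do not move let the fingers close. It gives the time, the measured TCP pose, the force, the opening and the grip force at its end, in the units of the state.
- robot.get_obs(): the state, without advancing time (a new reading comes with each control period).
- robot.camera(name): name is "side" or "top"; returns the picture (480x640x3 uint8, blue, green, red); there is no depth.
- robot.calibration(name): a dict with "fx", "fy", "cx", "cy" (pixels), "R" (3x3) and "t" (3): a world point X has camera coordinates R X + t. Camera axes: x right, y down, z forward; pixel columns grow to the right and rows downward; lengths in m; the calibration is good to about 2 mm. A picture is of the moment at which its call begins. calibration takes no time and is no camera call.
- robot.hand_in(): hands the job in; it is judged then, once.
The state is a dict: "time": time; "q": joint angles; "joint_velocities": joint speeds; "joint_torque": joint torques, N m; "position": TCP position; "tool_rot": TCP orientation; "ft_force": force on the tool from outside, world axes, zero at the start; "moment": the same for the moment, N m; "grip_width": finger opening in m; "grip_force": force on a finger pad.
Only numpy, scipy, OpenCV 4.12 (cv2) and the standard library are available. Lean on these libraries where they do the work, as an engineer would, in place of code of your own. Each camera call takes 0.05 s, during which the arm holds its last target. There are 200 camera calls.

## Working session

There is one attempt and no reset: what is moved stays moved. The work goes in short steps, Python scripts to look and compute and a tool call to move; the robot and the scene stay as the last step left them, time stands still between calls to the robot, and variables do not carry over. Pictures are saved under pics/ and viewed, at most 10 in all, crops included, and the job is handed in when it is done.

Besides the shell and the picture viewer there is one more tool, called after "Emit:" by a JSON object that holds its "fn" and its "kwargs". jog_arm: Moves the arm, as the interface text tells. Shifts and turns lie within -1 to 1; 1 stands for 4 cm of shift or 4 degrees of turn. Its arguments: {"type":"object","properties":{"motion":{"type":"array","items":{"type":"number"}},"grip_force":{"type":"number"}},"required":["motion"]}

```bash
mkdir -p pics
python3 - <<'E'
from rig import robot
import cv2,json
for n in("top","side"):
    cv2.imwrite(f"pics/{n}0.png",robot.camera(n)); c=robot.calibration(n); print(n,c)
print(robot.tip_reach,robot.get_obs())
E
```

```text
top {'fx': 448.5114851389704, 'fy': 448.5114851389704, 'cx': 322.42500163447824, 'cy': 240.47185794856725, 'R': array([[ 0.00665837, -0.9995072 ,  0.03067602],
       [-0.98709107, -0.01147851, -0.15974811],
       [ 0.1600215 , -0.02921637, -0.98668106]]), 't': array([-0.38298775,  0.52673732,  0.84526577])}
side {'fx': 533.3648752963787, 'fy': 533.3648752963787, 'cx': 326.8413946428043, 'cy': 241.99276716091273, 'R': array([[ 0.89210475, -0.45170913, -0.01039161],
       [-0.2217425 , -0.41766075, -0.88112982],
       [ 0.39367421,  0.78836436, -0.47276025]]), 't': array([-0.60127229,  0.01660491,  1.15745563])}
0.011 {'time': 0.1, 'q': array([-1.33049446e+00,  5.28425316e-01,  1.43375945e+00,  1.79263835e-05,
        1.18140480e+00, -1.78489090e-01]), 'joint_velocities': array([ 8.38230786e-04, -1.30119221e-03, -3.19688363e-03,  1.36131633e-05,
       -5.93501168e-04,  2.60968914e-03]), 'joint_torque': array([-6.44320717e-04, -4.40986276e+01, -1.77151108e+01,  6.34589698e-02,
        5.33910154e-02, -4.65954827e-05]), 'position': array([ 0.25402773, -0.57027487,  0.19564221]), 'tool_rot': array([ 9.78156976e-01,  2.07865180e-01, -2.25689541e-05, -9.98236855e-04]), 'ft_force': array([-0.36654564, -0.52191384, -0.92254281]), 'moment': array([0.04978746, 0.0320802 , 0.0059978 ]), 'grip_force': 0.0, 'grip_width': 0.08717429136050493}
```

View pics/top0.png

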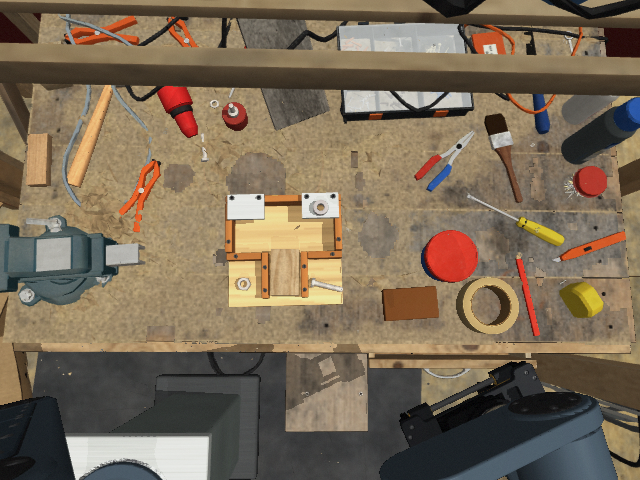

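View pics/side0.png

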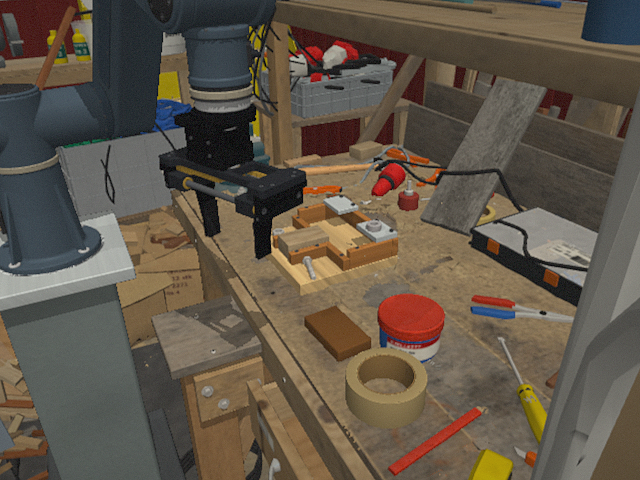

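The bush plate is on the right: the bush is at pixel (320,207) in the top view. The block lies in the lane mouth near (288,272). I'll enlarge that area to pick out corners.

Run:
```python
import cv2
a=cv2.imread("pics/top0.png")[180:320,210:360]
cv2.imwrite("pics/c0.png",cv2.resize(a,None,fx=4,fy=4,interpolation=cv2.INTER_CUBIC))
```

```text
(no output)
```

View pics/c0.png

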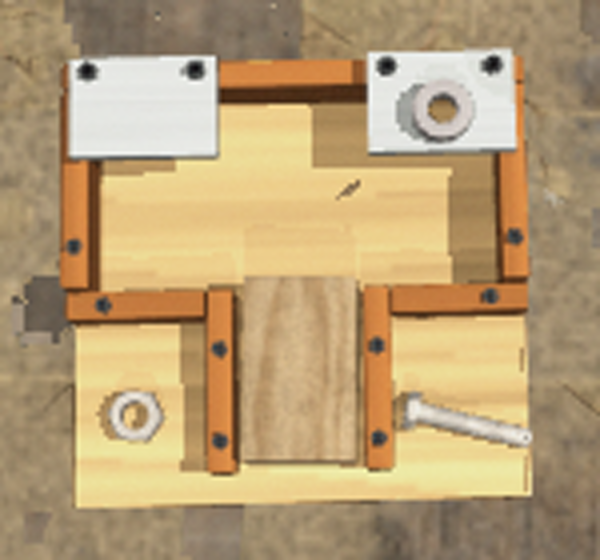

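The crop (scale 4, offset 210,180) shows both plates' corners, the board's front corners (75,508) and (531,495), and the block top at about (244,277), (356,275), (356,462) and (242,462). I'll fit the jig pose from these.

```bash
cat > h.py <<'E'
import numpy as np
from rig import robot
def ray(n,uv,z):
    c=robot.calibration(n);R=np.array(c["R"]);C=-R.T@c["t"]
    d=R.T@np.array([(uv[0]-c["cx"])/c["fx"],(uv[1]-c["cy"])/c["fy"],1]);return (C+d*(z-C[2])/d[2])[:2]
def crop(p,z): return ray("top",(p[0]/4+210-.4,p[1]/4+180-.4),z)
E
python3 - <<'E'
from h import *
from scipy.spatial.transform import Rotation as Ro
P=[((68,58),.076,(92,108.5)),((217,55),.076,(92,36.5)),((218,157),.076,(42,36.5)),((68,158),.076,(42,108.5)),
((367,52),.076,(92,-36.5)),((515,49),.076,(92,-108.5)),((517,151),.076,(42,-108.5)),((368,153),.076,(42,-36.5)),
((75,508),.027,(-125,114)),((531,495),.027,(-125,-114))]
W=np.array([crop(p,z) for p,z,_ in P]);J=np.array([j for *_,j in P])/1e3
H=(J-J.mean(0)).T@(W-W.mean(0));th=np.arctan2(H[0,1]-H[1,0],H[0,0]+H[1,1])
R=np.array([[np.cos(th),-np.sin(th)],[np.sin(th),np.cos(th)]]);o=W.mean(0)-R@J.mean(0)
print("origin",o,"yaw deg",np.degrees(th));print(((W-o)@R-J).round(4))
for p in [(244,277),(356,275),(356,462),(242,462)]: print("blk jig",((crop(p,.062)-o)@R).round(4))
s=robot.get_obs();r=Ro.from_quat(s["tool_rot"]).as_matrix();print(r.round(3))
for n,j in dict(behind=(-.17,0),stop=(-.012,0),mid=(.0,.08),left=(.0,.05)).items(): print(n,(o+R@j).round(4))
E
```

```text
origin [ 0.52696133 -0.30195997] yaw deg 1.9702502467812757
[[-0.0001  0.0005]
 [ 0.      0.0002]
 [-0.0009  0.    ]
 [ 0.0002  0.0002]
 [ 0.0001 -0.0001]
 [ 0.0003 -0.0008]
 [-0.001  -0.0001]
 [-0.0004  0.0004]
 [ 0.0007 -0.001 ]
 [ 0.0009  0.0007]]
blk jig [-0.0158  0.0257]
blk jig [-0.0161 -0.0288]
blk jig [-0.1068 -0.0271]
blk jig [-0.1053  0.0275]
[[ 0.914  0.407 -0.   ]
 [ 0.407 -0.914  0.002]
 [ 0.    -0.002 -1.   ]]
behind [ 0.3571 -0.3078]
stop [ 0.515  -0.3024]
mid [ 0.5242 -0.222 ]
left [ 0.5252 -0.252 ]
```

Emit:
{"fn": "jog_arm", "kwargs": {"motion": [0, 0, 0, 0, 0, 1, 1, 0, 0, 0, 0, 0, 1, 1, 0, 0, 0, 0, 0, 1, 1, 0, 0, 0, 0, 0, 1, 1, 0, 0, 0, 0, 0, 1, 1, 0, 0, 0, 0, 0, 0.51, 1, 0, 0, 0, 0, 0, 0, 1], "grip_force": 20}}

```text
time: 0.98
position: [0.2541, -0.5707, 0.1963]
tool_rot: [1.0, 0.017, -0.0, -0.0]
ft_force: [-0.2, -0.6, 0.3]
grip_width: 0.0249
grip_force: 0.0
```

Emit:
{"fn": "jog_arm", "kwargs": {"motion": [0.45, -0.81, 0, 0, 0, 0, 1, 0.45, -0.81, 0, 0, 0, 0, 1, 0.45, -0.81, 0, 0, 0, 0, 1, 0.45, -0.81, 0, 0, 0, 0, 1, 0.45, -0.81, 0, 0, 0, 0, 1, 0.45, -0.81, 0, 0, 0, 0, 1, 0.45, -0.81, 0, 0, 0, 0, 1, 0.45, -0.8, 0, 0, 0, 0, 1, 0, 0, 0, 0, 0, 0, 1, 0, 0, 0, 0, 0, 0, 1]}}

```text
time: 2.22
position: [0.3894, -0.3081, 0.1967]
tool_rot: [1.0, 0.017, 0.0, 0.001]
ft_force: [-0.1, 0.5, 0.3]
grip_width: 0.0006
grip_force: 0.0
```

```bash
cat >> h.py <<'E'
from scipy.spatial.transform import Rotation as Ro
def st():
    s=robot.get_obs();th=np.radians(1.97);R=np.array([[np.cos(th),-np.sin(th)],[np.sin(th),np.cos(th)]]);o=np.array([.52696,-.30196])
    r=Ro.from_quat(s["tool_rot"]).as_matrix()
    print(s["time"],"jig",((np.array(s["position"])[:2]-o)@R).round(4),"z",round(s["position"][2],4),"yaw",np.degrees(np.arctan2(r[1,0],r[0,0])).round(2),"tilt",r[:2,2].round(3),"F",np.array(s["ft_force"]).round(1),"w",s["grip_width"])
E
python3 -c "from h import *;st()"
```

```text
2.225 jig [-0.1377 -0.0014] z 0.1967 yaw 2.0 tilt [ 0.    -0.001] F [-0.1  0.5  0.3] w 0.0006174289971886501
```

Emit:
{"fn": "jog_arm", "kwargs": {"motion": [0, -0.035, 0.92, 0, 0, 0, 1, 0, 0, 0.92, 0, 0, 0, 1, 0, 0, 0.92, 0, 0, 0, 1, 0, 0, 0.92, 0, 0, 0, 1, 0, 0, 0, 0, 0, 0, 1]}}

```text
time: 2.85
position: [0.3875, -0.3057, 0.0472]
tool_rot: [1.0, 0.016, -0.002, -0.002]
ft_force: [0.0, 0.3, 0.2]
grip_width: 0.0007
grip_force: 0.0
```

Emit:
{"fn": "jog_arm", "kwargs": {"motion": [0.2, 0, 0, 0, 0, 0, 1, 0.2, 0, 0, 0, 0, 0, 1, 0.2, 0, 0, 0, 0, 0, 1, 0.2, 0, 0, 0, 0, 0, 1, 0.2, 0, 0, 0, 0, 0, 1, 0.2, 0, 0, 0, 0, 0, 1, 0, 0, 0, 0, 0, 0, 1]}}

```text
time: 3.72
position: [0.4379, -0.3044, 0.0493]
tool_rot: [1.0, 0.017, 0.0, 0.0]
ft_force: [-0.3, -0.4, -0.3]
grip_width: 0.0006
grip_force: 0.0
```

Run:
```python
from h import *
import cv2
st();cv2.imwrite("pics/s1.png",cv2.resize(robot.camera("side")[150:330,200:440],None,fx=3,fy=3))
```

```text
3.725 jig [-0.0891  0.0006] z 0.0493 yaw 2.0 tilt [ 0. -0.] F [-0.3 -0.4 -0.3] w 0.0006137345170807012
```

View pics/s1.png

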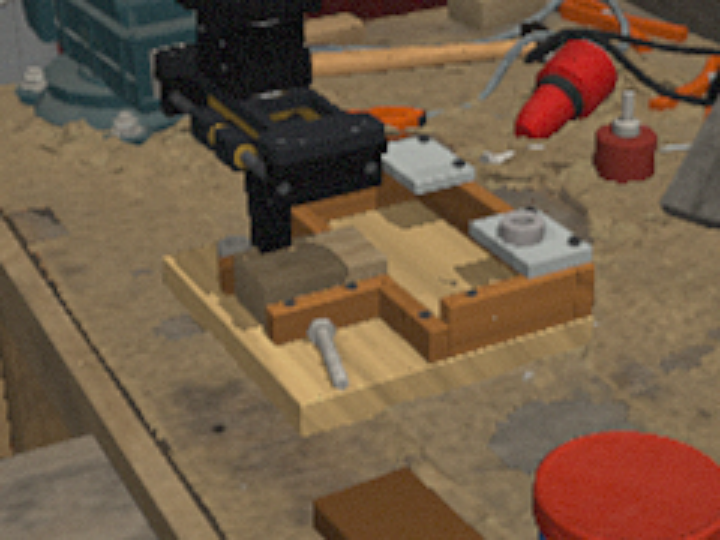

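The block's tail shows at (235,265) and the fingertip at (270,245). I'll check by projection whether they really are in contact.

Run:
```python
from h import *
import cv2
c=robot.calibration("side");R=np.array(c["R"])
th=np.radians(1.97)
def pj(x,y,z):
    X=np.array([.52696+x*np.cos(th)-y*np.sin(th),-.30196+x*np.sin(th)+y*np.cos(th),z]);p=R@X+c["t"]
    return ((np.array([c["fx"]*p[0]/p[2]+c["cx"],c["fy"]*p[1]/p[2]+c["cy"]])-[200,150])*3).round()
for n,a in dict(tip=(-.089,0,.038),tailR_top=(-.079,-.0275,.062),tailL_top=(-.079,.0275,.062),old_tailR=(-.106,-.0275,.062),headR=(.011,-.0275,.062),railRfront=(-.11,-.0455,.052)).items(): print(n,pj(*a))
cv2.imwrite("pics/t1.png",cv2.resize(robot.camera("top")[180:320,210:360],None,fx=4,fy=4,interpolation=cv2.INTER_CUBIC))
```

```text
tip [271. 296.]
tailR_top [302. 278.]
tailL_top [266. 244.]
old_tailR [264. 288.]
headR [421. 246.]
railRfront [271. 315.]
```

View pics/t1.png

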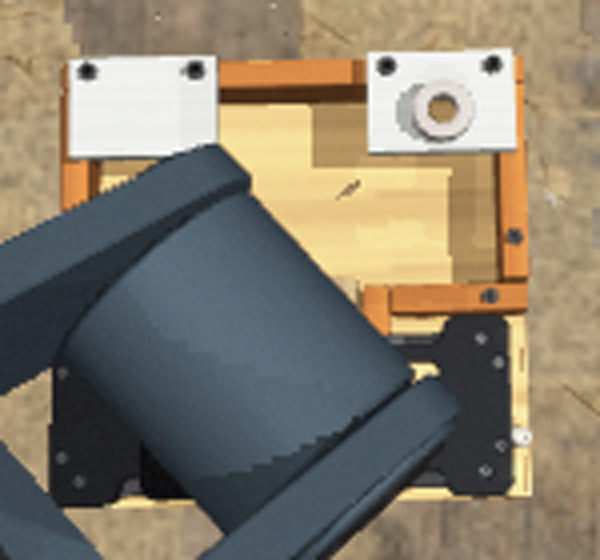

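The block has not moved: its front right corner is still near crop (356,277) in the top view. The fingers look as if they are passing above it, so I'll check the tip height using the start picture as well.

Run:
```python
from h import *
import cv2
c=robot.calibration("side");R=np.array(c["R"])
def P(X):
    p=R@np.asarray(X)+c["t"];return np.array([c["fx"]*p[0]/p[2]+c["cx"],c["fy"]*p[1]/p[2]+c["cy"]]).round(1)
y=np.array([.407,-.914,0]);b=np.array([.254,-.5703,0])
for s in(1,-1):
  for z in(.185,.21,.22): print("start",s,z,P(b+s*y*.051+[0,0,z]))
p=np.array(robot.get_obs()["position"])
for z in(.038,.062,.075): print("now",z,P([p[0],p[1],z]))
a=cv2.imread("pics/side0.png")[140:280,150:340]; b=robot.camera("side")[140:280,200:390]
cv2.imwrite("pics/cmp.png",cv2.resize(np.hstack([a,b]),None,fx=2.1,fy=4,interpolation=cv2.INTER_CUBIC))
```

```text
start 1 0.185 [265.6 280.8]
start 1 0.21 [264.3 264.2]
start 1 0.22 [263.8 257.4]
start -1 0.185 [213.9 256.7]
start -1 0.21 [211.9 241. ]
start -1 0.22 [211.1 234.5]
now 0.038 [289.8 248.6]
now 0.062 [289.3 238. ]
now 0.075 [289.  232.2]
```

View pics/cmp.png

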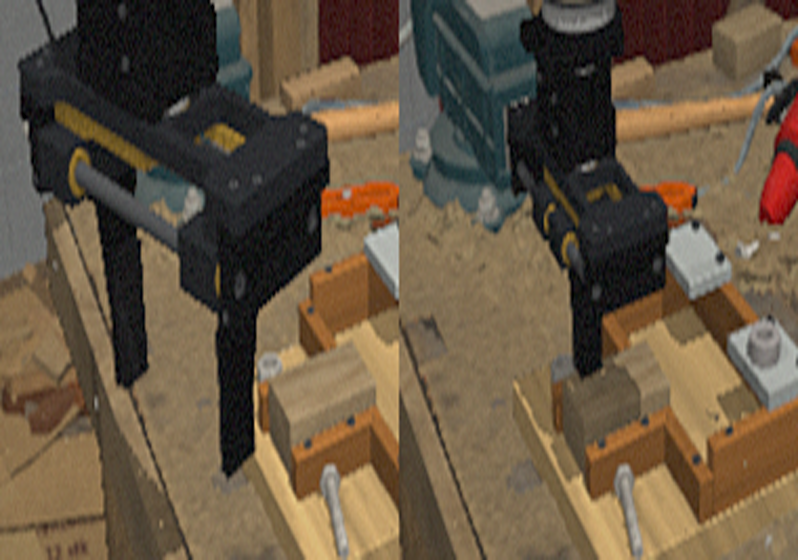

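The tips really are about 35 mm higher than the reported pose implies, both at the start and now. The finger length looks normal, so the reported z is offset. I'll check for an xy offset from both views too.

Run:
```python
from h import *
c=robot.calibration("side");R=np.array(c["R"])
def P(X):
    p=R@np.asarray(X)+c["t"];return np.array([c["fx"]*p[0]/p[2]+c["cx"],c["fy"]*p[1]/p[2]+c["cy"]]).round(1)
th=np.radians(1.97);Rj=np.array([[np.cos(th),-np.sin(th)],[np.sin(th),np.cos(th)]]);o=np.array([.52696,-.30196])
for z in(.13,.16,.19,.22): 
  print(z,"body centre jig",((crop((280,410),z)-o)@Rj).round(4),"size",np.linalg.norm(crop((50,500),z)-crop((510,490),z)).round(3),np.linalg.norm(crop((480,315),z)-crop((480,495),z)).round(3))
# start: fingertips at raw side px, for several heights
for z in(.185,.20,.219):print(z,ray("side",(261,258.5),z).round(3),ray("side",(212,236),z).round(3))
print("now tip px (289.5,233) at",[((ray("side",(289.5,233.5),z)-o)@Rj).round(3) for z in(.038,.062,.075)])
print(robot.get_obs()["q"],robot.get_obs()["position"])
```

```text
0.13 body centre jig [-0.0857  0.0047] size 0.202 0.08
0.16 body centre jig [-0.0877  0.0029] size 0.195 0.077
0.19 body centre jig [-0.0898  0.001 ] size 0.187 0.074
0.22 body centre jig [-0.0919 -0.0009] size 0.179 0.071
0.185 [ 0.29 -0.56] [ 0.249 -0.461]
0.2 [ 0.282 -0.585] [ 0.242 -0.49 ]
0.219 [ 0.271 -0.616] [ 0.234 -0.527]
now tip px (289.5,233) at [array([-0.062,  0.061]), array([-0.081,  0.018]), array([-0.092, -0.005])]
[-8.18117047e-01  6.29754331e-01  1.78627668e+00 -9.24881110e-05
  7.26340252e-01  7.18610721e-01] [ 0.43687718 -0.30409671  0.04919037]
```

The xy position agrees, and only z is off: the true tip is about TCP + 23 mm. I'll back off behind the tail, drop 32 mm and look.

Emit:
{"fn": "jog_arm", "kwargs": {"motion": [-0.5, 0, 0, 0, 0, 0, 1, -0.5, 0, 0, 0, 0, 0, 1, -0.3, 0, 0, 0, 0, 0, 1, 0, 0, 0.4, 0, 0, 0, 1, 0, 0, 0.3, 0, 0, 0, 1, 0, 0, 0.1, 0, 0, 0, 1, 0, 0, 0, 0, 0, 0, 1]}}

```text
time: 4.75
position: [0.3853, -0.306, 0.017]
tool_rot: [1.0, 0.017, -0.0, -0.0]
ft_force: [-0.0, -0.0, -0.9]
grip_width: 0.0003
grip_force: 0.0
```

Run:
```python
from h import *
import cv2
st();cv2.imwrite("pics/s2.png",cv2.resize(robot.camera("side")[170:320,240:420],None,fx=4,fy=4,interpolation=cv2.INTER_CUBIC))
c=robot.calibration("side");R=np.array(c["R"])
p=np.array(robot.get_obs()["position"])
for z in(.027,.038,.05,.062):
    q=R@np.array([p[0],p[1],z])+c["t"];print(z,((np.array([c["fx"]*q[0]/q[2]+c["cx"],c["fy"]*q[1]/q[2]+c["cy"]])-[240,170])*4).round())
```

```text
4.75 jig [-0.1417  0.0008] z 0.017 yaw 1.97 tilt [-0.  0.] F [-0.  -0.  -0.9] w 0.00025998921543661665
0.027 [106. 359.]
0.038 [104. 340.]
0.05 [103. 319.]
0.062 [101. 297.]
```

View pics/s2.png

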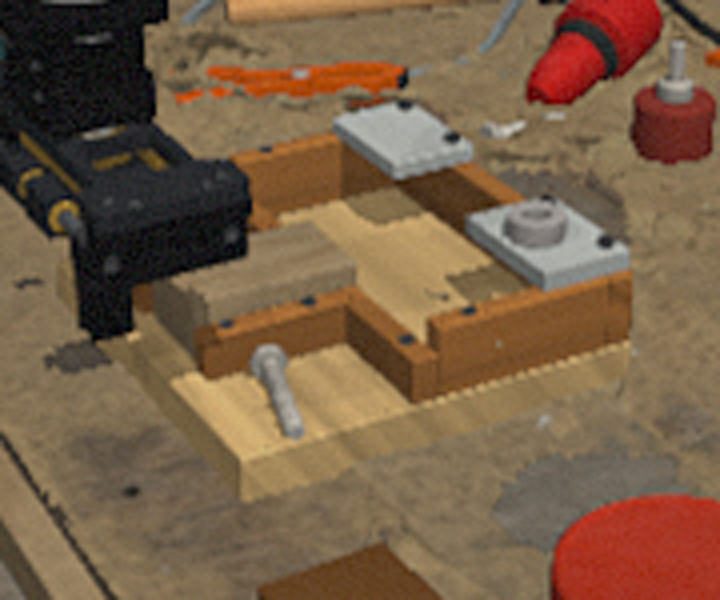

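The tip is now at crop (103,338), so z ≈ 0.039. It is behind the tail and below the block's top, so I can push along the lane.

Emit:
{"fn": "jog_arm", "kwargs": {"motion": [0.25, 0, 0, 0, 0, 0, 1, 0.25, 0, 0, 0, 0, 0, 1, 0.2, 0, 0, 0, 0, 0, 1, 0.2, 0, 0, 0, 0, 0, 1, 0.2, 0, 0, 0, 0, 0, 1]}}

```text
time: 5.42
position: [0.4296, -0.3044, 0.0173]
tool_rot: [1.0, 0.017, -0.0, -0.0]
ft_force: [-0.1, -0.4, 0.7]
grip_width: 0.0001
grip_force: 0.4
```

Emit:
{"fn": "jog_arm", "kwargs": {"motion": [0.2, 0, 0, 0, 0, 0, 1, 0.2, 0, 0, 0, 0, 0, 1, 0.2, 0, 0, 0, 0, 0, 1, 0.2, 0, 0, 0, 0, 0, 1, 0.2, 0, 0, 0, 0, 0, 1, 0.2, 0, 0, 0, 0, 0, 1, 0.2, 0, 0, 0, 0, 0, 1, 0, 0, 0, 0, 0, 0, 1]}}

```text
time: 6.42
position: [0.4862, -0.3029, 0.0174]
tool_rot: [1.0, 0.017, 0.001, 0.0]
ft_force: [-0.3, 0.2, -1.0]
grip_width: 0.0004
grip_force: 0.0
```

Run:
```python
from h import *
import cv2
st();cv2.imwrite("pics/s3.png",cv2.resize(robot.camera("side")[170:320,240:420],None,fx=4,fy=4,interpolation=cv2.INTER_CUBIC))
```

```text
6.425 jig [-0.0408  0.0004] z 0.0174 yaw 1.98 tilt [ 0.001 -0.001] F [-0.3  0.2 -1. ] w 0.00039352896911877143
```

View pics/s3.png

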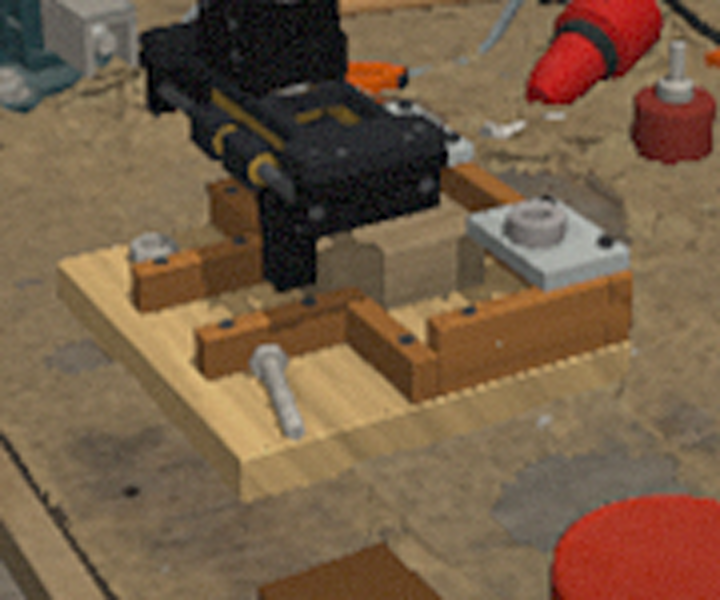

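The block is sliding ahead of the fingers, its tail now at crop (320–380,250–290). I'll carry on to the stop in smaller steps.

Emit:
{"fn": "jog_arm", "kwargs": {"motion": [0.2, 0, 0, 0, 0, 0, 1, 0.1, 0, 0, 0, 0, 0, 1, 0.05, 0, 0, 0, 0, 0, 1, 0, 0, 0, 0, 0, 0, 1]}}

```text
time: 6.98
position: [0.4994, -0.3023, 0.0174]
tool_rot: [1.0, 0.017, 0.0, 0.0]
ft_force: [0.4, 0.2, -1.3]
grip_width: 0.0002
grip_force: 0.0
```

Emit:
{"fn": "jog_arm", "kwargs": {"motion": [0.05, 0, 0, 0, 0, 0, 1, 0.05, 0, 0, 0, 0, 0, 1, 0, 0, 0, 0, 0, 0, 1]}}

```text
time: 7.35
position: [0.5035, -0.3022, 0.0174]
tool_rot: [1.0, 0.017, 0.0, 0.0]
ft_force: [-1.0, 0.2, 0.5]
grip_width: 0.0004
grip_force: 0.0
```

Emit:
{"fn": "jog_arm", "kwargs": {"motion": [0.05, 0, 0, 0, 0, 0, 1, 0, 0, 0, 0, 0, 0, 1]}}

```text
time: 7.6
position: [0.5038, -0.3019, 0.0173]
tool_rot: [1.0, 0.017, -0.001, -0.0]
ft_force: [-5.2, -1.6, 2.5]
grip_width: 0.0004
grip_force: 2.5
```

```bash
python3 -c "from h import *;st()"
```

```text
7.6 jig [-0.0231  0.0008] z 0.0173 yaw 1.99 tilt [-0.003  0.001] F [-5.2 -1.6  2.5] w 0.00044749961707761103
```

Emit:
{"fn": "jog_arm", "kwargs": {"motion": [-0.1, 0, 0, 0, 0, 0, 1, -0.05, 0, -0.4, 0, 0, 0, 1, 0, 0, -0.8, 0, 0, 0, 1, 0.3, -0.5, 0, 0, 0, 0, 1, 0.5, -0.5, 0, 0, 0, 0, 1, 0.5, -0.45, 0, 0, 0, 0, 1, 0, 0, 0, 0, 0, 0, 1, 0, 0, 0, 0, 0, 0, 1]}}

```text
time: 8.6
position: [0.5492, -0.2428, 0.066]
tool_rot: [1.0, 0.017, 0.0, 0.0]
ft_force: [0.1, 0.3, -0.6]
grip_width: 0.0004
grip_force: 0.0
```

```bash
python3 -c "from h import *;st()"
```

```text
8.6 jig [0.0242 0.0584] z 0.066 yaw 1.98 tilt [ 0.001 -0.001] F [ 0.1  0.3 -0.6] w 0.0004439860871033749
```

Emit:
{"fn": "jog_arm", "kwargs": {"motion": [0.05, 0, 0.6, 0, 0, 0, 1, 0, 0, 0.4, 0, 0, 0, 1, 0, 0, 0.2, 0, 0, 0, 1, 0, 0, 0, 0, 0, 0, 1, 0, 0.2, 0, 0, 0, 0, 1, 0, 0.2, 0, 0, 0, 0, 1, 0, 0.2, 0, 0, 0, 0, 1, 0, 0.15, 0, 0, 0, 0, 1, 0, 0, 0, 0, 0, 0, 1]}}

```text
time: 9.72
position: [0.5523, -0.2732, 0.0175]
tool_rot: [1.0, 0.017, 0.0, 0.0]
ft_force: [-0.4, -0.2, 0.5]
grip_width: 0.0002
grip_force: 0.0
```

Run:
```python
from h import *
import cv2
st();t=robot.camera("top")[180:320,210:360];s=robot.camera("side")[170:310,260:410]
cv2.imwrite("pics/s4.png",cv2.resize(np.hstack([t,s]),None,fx=2.65,fy=2.65,interpolation=cv2.INTER_CUBIC))
```

```text
9.725 jig [0.0263 0.0278] z 0.0175 yaw 1.92 tilt [ 0.001 -0.001] F [-0.4 -0.2  0.5] w 0.00021296965903125605
```

View pics/s4.png

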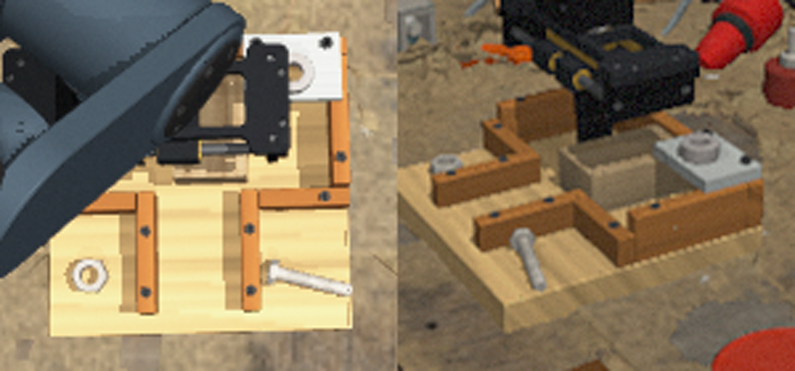

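The block is moving right and staying square, with the fingers behind its left flank (side view, about (595,125)). Body height clears the plate. Next I'll push on to the side wall.

Emit:
{"fn": "jog_arm", "kwargs": {"motion": [0, 0.15, 0, 0, 0, 0, 1, 0, 0.2, 0, 0, 0, 0, 1, 0, 0.2, 0, 0, 0, 0, 1, 0, 0.2, 0, 0, 0, 0, 1, 0, 0.2, 0, 0, 0, 0, 1, 0, 0.2, 0, 0, 0, 0, 1, 0, 0.1, 0, 0, 0, 0, 1, 0, 0, 0, 0, 0, 0, 1]}}

```text
time: 10.82
position: [0.554, -0.3229, 0.0174]
tool_rot: [1.0, 0.017, 0.0, 0.0]
ft_force: [-0.0, -0.2, 0.7]
grip_width: 0.0005
grip_force: 0.0
```

Emit:
{"fn": "jog_arm", "kwargs": {"motion": [0, 0.05, 0, 0, 0, 0, 1, 0, 0.05, 0, 0, 0, 0, 1, 0, 0, 0, 0, 0, 0, 1]}}

```text
time: 11.2
position: [0.554, -0.3264, 0.0173]
tool_rot: [1.0, 0.017, 0.0, 0.0]
ft_force: [0.6, 0.6, -1.0]
grip_width: 0.0002
grip_force: 0.1
```

```bash
python3 -c "from h import *;st()"
```

```text
11.2 jig [ 0.0262 -0.0254] z 0.0173 yaw 1.96 tilt [ 0. -0.] F [ 0.6  0.6 -1. ] w 0.00024409250154256676
```

Emit:
{"fn": "jog_arm", "kwargs": {"motion": [0, 0.05, 0, 0, 0, 0, 1, 0, 0.05, 0, 0, 0, 0, 1, 0, 0, 0, 0, 0, 0, 1]}}

```text
time: 11.58
position: [0.5543, -0.3308, 0.0174]
tool_rot: [1.0, 0.017, 0.0, 0.0]
ft_force: [0.1, 0.5, 0.4]
grip_width: 0.0005
grip_force: 0.0
```

Emit:
{"fn": "jog_arm", "kwargs": {"motion": [0, 0.05, 0, 0, 0, 0, 1, 0, 0, 0, 0, 0, 0, 1]}}

```text
time: 11.82
position: [0.5543, -0.3327, 0.0174]
tool_rot: [1.0, 0.017, 0.0, 0.0]
ft_force: [0.1, 1.1, 0.0]
grip_width: 0.0006
grip_force: 0.0
```

Emit:
{"fn": "jog_arm", "kwargs": {"motion": [0, 0.05, 0, 0, 0, 0, 1, 0, 0, 0, 0, 0, 0, 1]}}

```text
time: 12.08
position: [0.5543, -0.3347, 0.0174]
tool_rot: [1.0, 0.017, 0.0, 0.0]
ft_force: [0.1, 0.5, 0.4]
grip_width: 0.0005
grip_force: 0.0
```

Emit:
{"fn": "jog_arm", "kwargs": {"motion": [0, 0.05, 0, 0, 0, 0, 1, 0, 0, 0, 0, 0, 0, 1]}}

```text
time: 12.32
position: [0.5544, -0.3364, 0.0173]
tool_rot: [1.0, 0.017, 0.0, -0.0]
ft_force: [-0.5, 1.0, -0.2]
grip_width: 0.0005
grip_force: 0.4
```

Emit:
{"fn": "jog_arm", "kwargs": {"motion": [0, 0.05, 0, 0, 0, 0, 1, 0, 0, 0, 0, 0, 0, 1]}}

```text
time: 12.58
position: [0.5543, -0.3363, 0.0173]
tool_rot: [1.0, 0.017, -0.0, -0.002]
ft_force: [1.1, 5.5, 1.4]
grip_width: 0.0004
grip_force: 2.7
```

Run:
```python
from h import *
import cv2
st();t=robot.camera("top")[180:320,210:360];s=robot.camera("side")[170:310,260:410]
cv2.imwrite("pics/s5.png",cv2.resize(np.hstack([t,s]),None,fx=2.65,fy=2.65,interpolation=cv2.INTER_CUBIC))
```

```text
12.575 jig [ 0.0262 -0.0352] z 0.0173 yaw 1.93 tilt [-0.001  0.004] F [1.1 5.5 1.4] w 0.0004162013798446511
```

View pics/s5.png

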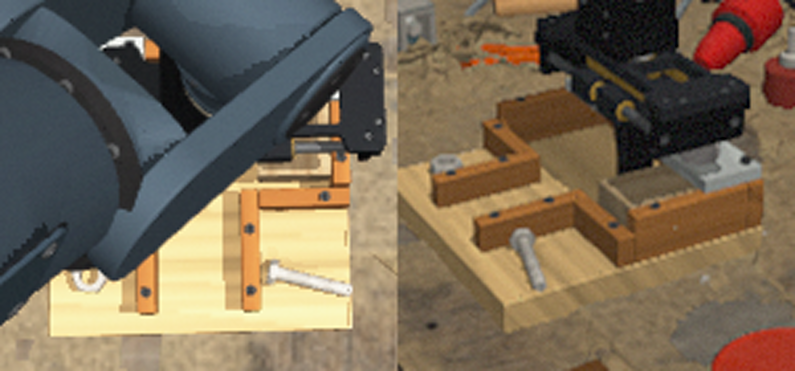

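The side view shows the block against the right wall, with force at 5.5 N. I'll press slightly more to square it, then withdraw and clear the view to the left.

Emit:
{"fn": "jog_arm", "kwargs": {"motion": [0, 0.04, 0, 0, 0, 0, 1, 0, 0, 0, 0, 0, 0, 1]}}

```text
time: 12.92
position: [0.5543, -0.3362, 0.0174]
tool_rot: [1.0, 0.017, -0.001, -0.003]
ft_force: [2.2, 8.3, 4.4]
grip_width: 0.0003
grip_force: 4.2
```

Emit:
{"fn": "jog_arm", "kwargs": {"motion": [0, -0.2, 0, 0, 0, 0, 1, 0, -0.2, 0, 0, 0, 0, 1, 0, 0, -0.8, 0, 0, 0, 1, 0, 0, -1, 0, 0, 0, 1, 0, -1, -0.5, 0, 0, 0, 1, 0, -1, 0, 0, 0, 0, 1, 0, -1, 0, 0, 0, 0, 1, 0, -1, 0, 0, 0, 0, 1, 0, -1, 0, 0, 0, 0, 1, 0, -1, 0, 0, 0, 0, 1, 0, -1, 0, 0, 0, 0, 1, 0, 0, 0, 0, 0, 0, 1]}}

```text
time: 14.42
position: [0.5435, -0.0416, 0.1093]
tool_rot: [1.0, 0.019, -0.0, -0.0]
ft_force: [0.4, -0.7, 0.0]
grip_width: 0.0006
grip_force: 0.0
```

Run:
```python
from h import *
import cv2
st();t=robot.camera("top");cv2.imwrite("pics/t6.png",t)
c=robot.calibration("top");Rc=np.array(c["R"]);th=np.radians(1.97)
# rectify plane z=.062 in jig coords, 0.5 mm/px: x -40..45 , y -115..0
J=[(-.04,0),(.045,0),(.045,-.115),(-.04,-.115)]
def P(x,y):
    X=np.array([.52696+x*np.cos(th)-y*np.sin(th),-.30196+x*np.sin(th)+y*np.cos(th),.062]);p=Rc@X+c["t"]
    return [c["fx"]*p[0]/p[2]+c["cx"],c["fy"]*p[1]/p[2]+c["cy"]]
H=cv2.getPerspectiveTransform(np.float32([P(*j) for j in J]),np.float32([[0,0],[170,0],[170,230],[0,230]]))
r=cv2.warpPerspective(t,H,(170,230)).astype(int)  # col: x=-40+.5c ; row: y=-.5r
for y in(-55,-70,-85): print("y",y,"profile along x(-24..0 step2):",[(x,r[-2*y-4:-2*y+5,(x+40)*2].mean(0).astype(int).tolist()) for x in range(-24,2,2)])
for x in(-5,10,25): print("x",x,"profile along y(-56..-34):",[(y,r[-2*y,(x+40)*2-4:(x+40)*2+5].mean(0).astype(int).tolist()) for y in range(-56,-32,2)])
```

```text
14.425 jig [0.0255 0.2596] z 0.1093 yaw 2.18 tilt [-0.001  0.   ] F [ 0.4 -0.7  0. ] w 0.0006264560026870313
y -55 profile along x(-24..0 step2): [(-24, [61, 119, 191]), (-22, [69, 124, 184]), (-20, [127, 193, 228]), (-18, [127, 190, 227]), (-16, [60, 88, 109]), (-14, [50, 67, 83]), (-12, [67, 93, 113]), (-10, [109, 151, 185]), (-8, [109, 150, 182]), (-6, [106, 149, 180]), (-4, [108, 151, 184]), (-2, [107, 150, 183]), (0, [107, 150, 184])]
y -70 profile along x(-24..0 step2): [(-24, [61, 120, 193]), (-22, [68, 128, 195]), (-20, [130, 196, 231]), (-18, [119, 179, 212]), (-16, [65, 98, 120]), (-14, [49, 67, 80]), (-12, [68, 92, 111]), (-10, [123, 165, 196]), (-8, [123, 166, 197]), (-6, [126, 169, 200]), (-4, [127, 170, 201]), (-2, [126, 170, 200]), (0, [128, 171, 202])]
y -85 profile along x(-24..0 step2): [(-24, [61, 120, 191]), (-22, [59, 109, 166]), (-20, [69, 107, 138]), (-18, [71, 108, 137]), (-16, [49, 71, 89]), (-14, [42, 58, 70]), (-12, [72, 99, 119]), (-10, [114, 157, 186]), (-8, [123, 167, 198]), (-6, [122, 167, 198]), (-4, [125, 169, 202]), (-2, [125, 169, 202]), (0, [123, 1
[... 255 characters left out ...]
, (-38, [88, 137, 169]), (-36, [89, 137, 170]), (-34, [89, 137, 169])]
x 10 profile along y(-56..-34): [(-56, [107, 150, 182]), (-54, [102, 146, 179]), (-52, [100, 144, 177]), (-50, [121, 164, 194]), (-48, [125, 167, 196]), (-46, [115, 155, 182]), (-44, [83, 125, 155]), (-42, [83, 130, 161]), (-40, [83, 131, 163]), (-38, [84, 130, 163]), (-36, [84, 131, 164]), (-34, [85, 131, 164])]
x 25 profile along y(-56..-34): [(-56, [106, 152, 186]), (-54, [106, 151, 185]), (-52, [117, 161, 193]), (-50, [124, 166, 195]), (-48, [125, 166, 195]), (-46, [122, 164, 192]), (-44, [71, 107, 132]), (-42, [82, 127, 157]), (-40, [83, 130, 162]), (-38, [86, 133, 168]), (-36, [89, 136, 171]), (-34, [89, 138, 171])]
```

The tail edge is at x ≈ -11.5 mm (target -12) and the flank at y ≈ -45 mm (target -45). Both edges are square, so the block is home.

```bash
python3 -c "from rig import robot;print(robot.hand_in())"
```

```text
the job is handed in; nothing more can be done
None
```

The block is in the nest under the bush plate: before hand-in the top camera put it within about 1 mm of touching both the end stop and the side wall, and square to them. The job was handed in at about 14.5 s; hand-in returned no verdict.

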